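# Weigh a concrete disc on a spring hand scale

### The arm

A 6-joint arm with a two-finger parallel gripper is mounted at the origin on a cart in front of the work surface, level with it; the furniture and walls round the work are solid. World frame = base frame: x ahead of the robot, y to its left, z up, the work surface at z = 0. Lengths are in m, angles in rad, forces in N, time in s.
With the tool pointing down it reaches from about 0.25 to 0.775 m from the base axis. Payload 4 kg.
Tool frame: the origin (TCP) lies midway between the tips of the shut fingers; the grasp point (between the pads) lies 19 mm behind it; z points along the fingers, x is the direction in which the jaws open and shut, and the axes are right-handed (so a half turn about z gives the same grasp; the last joint's range is limited). The gripper opens to 94 mm and grips with 3 to 60 N. Pads are 16 mm wide; open, the fingers measure 119 mm over their backs; the gripper's body (75 mm by 177 mm) begins 78 mm behind the grasp point.
Start: joints at [-1.406, 0.087, 1.371, -0, 1.684, -0.103], TCP at [0.146, -0.53, 0.181] pointing down, gripper open.
Joint ranges: [-3.1, 3.1], [-0.76, 2.03], [0.27, 2.55], [-1.08, 4.22], [0.17, 2.65], [-2.57, 2.57]. Speed limits (rad/s): [2.79, 2.79, 3.14, 3.14, 3.14, 3.14].

### API

Orientations are given as [roll, pitch, yaw] about the fixed x, y, z axes, in that order (R = Rz(yaw) Ry(pitch) Rx(roll)).
In Python, from bench import robot, eyes, close_job gives the robot as it stands.
- The arm moves only by the shell command python3 -m jog 'ROWS'. ROWS is JSON, a list of rows, each a list of 3 entries, a list of its own where there are three numbers: the turn, a rotation vector about the tool's x, y, z in degrees, then the shift along the tool's x, y, z in mm, then the closure, from -1 (fully open) to 1 (shut). In form: [[[wx, wy, wz], [x, y, z], claw], ...]. A call has 1 to 5 rows; each row is the pose to reach, as a shift and turn from the pose commanded when the call began, along the tool's axes at that moment; what a row does not reach only later rows make up. A row lasts 1/10 s, in which the tool goes at most 50 mm and 8.59 degrees, less where a joint would pass 70% of its speed; a pose out of reach is approached as far as the arm can. A call with a gripper value outside its range is refused whole. The fingers move at their own pace and stop on an object; the grip force is fixed at half the most. Time passes only in rows, so rows that repeat a pose let the fingers close. It gives the time, the measured TCP pose, the force and the opening at its end, in the units of the state.
- robot.get_obs(): the state, without advancing time (a new reading comes with each control period).
- eyes.snapshot(name): name is "side" or "top" or "wrist"; returns (picture, depth): 400x640x3 uint8, red, green, blue; 400x640 float32, m along the optical axis (not along the pixel's ray), 0 where there is no reading.
- eyes.camera_params(name): a dict with "mtx" (3x3 intrinsics, pixels), "k1" (the pictures are not rectified: a ray, as slopes to the right and down, at radius r is drawn at 1 + k1 r^2 times it, then the intrinsics apply), "world_to_cam" (4x4, takes a point from world to camera coordinates). Camera axes: x right, y up, looking along -z (the intrinsics and any distortion apply to the point x, -y, -z); pixel columns grow to the right and rows downward; lengths in m; the calibration is good to about 2 mm. A picture is of the moment at which its call begins: read the wrist's pose just before it. camera_params takes no time and is no camera call; for the wrist camera it gives the pose at the moment of the call.
- close_job(): hands the job in, once; it reports no verdict.
The state is a dict: "time": time; "joint_positions": joint angles; "qvel": joint speeds; "joint_torque": joint torques, N m; "tool_pos": TCP position; "ee_rot": TCP orientation; "wrist_force": force on the tool from outside, world axes, zero at the start; "wrist_torque": the same for the moment, N m; "width": finger opening in m.
Only numpy, scipy, OpenCV 4.12 (cv2) and the standard library are available. Lean on these libraries where they do the work, as an engineer would, in place of code of your own. Each camera call takes 0.05 s, during which the arm holds its last target. There are 200 camera calls.

### The job

Take the spring hand scale out of its rack, hook it under the basket's bail and lift until the basket with the concrete disc hangs about 15 mm above where it stood in its dish; keep it hanging there still for two seconds so that it can be read. Then set the basket gently back down in the dish, free the hook, and hang the scale back in its rack as it was. Do it without jerking or pressing on the load, lift it only with the scale, and leave the bottle, beaker and petri dish alone.

Things in the scene. Friction and masses are not known exactly. Their poses are not given: they have to be found in the camera images.
- dish: fixed round grey dish, 144 mm wide, rim 10 mm high and flared. Origin: centre of its underside on the bench, z up. Its floor is 4 mm thick; at floor level it is 3 mm wider all round than the basket's plate, at the rim 9 mm
- basket: loose metal basket standing in the dish, 0.12 kg: round plate 120 mm wide, 4 thick, six lugs 20 mm high, rigid wire bail. Origin: centre of the plate's underside (4 mm above the dish's origin), z up. The bail stands in the plane x = 0: wires up at y = -57 and +57 mm and a level bar between them along y; wire 6 mm thick
- bail_bar (a point): middle of the bail's level top bar, on the wire's centre line, 108 mm above the basket's origin; axes as the basket's; the bar is straight for 45 mm to either side
- specimen: grey concrete disc, 100 mm wide and 51 mm high, loose in the basket; origin at the centre of its underside, 4 mm above the basket's. Its top is 53 mm below the centre line of the bail's bar. Its mass is not known: 0.2 to 0.7 kg
- rack: fixed rack of the scale: foot 120 x 90 mm, post at x = +55 mm, and at the top a level fork, its upper face 135 mm above the bench, its two prongs 38 mm apart and open to -x, each with a 5 mm lip at its front end; slot free from x = -39 to +36 mm. Origin on the bench below the middle of the slot, z up
- fork_seat (a point): point in the middle of the fork's slot, level with the upper face of the prongs, where the centre of the underside of the scale's collar rests; axes as the rack's
- scale: tubular spring hand scale, 0.23 kg, hanging in the fork by its black collar (56 mm wide, 8 thick). Origin: centre of the collar's underside, z up. Below it a blue tube 28 mm wide, 52 long, then the hook; above it a neck and the black cross handle. It lifts straight up out of the fork and goes back in from above: tube and hook pass through the slot
- scale_grip (a point): centre of the scale's cross handle, 36 mm above the scale's origin; axes as the scale's. The handle is a rounded bar 24 mm thick in x, 70 mm long in y and 28 mm high; there are 14 mm of room between its underside and the collar
- hook_seat (a point): on the hook: where the centre line of a 6 mm bar rests; unloaded 105 mm below the scale's origin (141 below the grip). Axes as the scale's. Hook in the plane y = 0, wire 6 mm, bottom 10 mm below this point, back at x = -14, tip at x = +14 mm, reaching 14 mm above it. Mouth opens to +x over the tip, free for a bar 18 to 34 mm above this point; the bar sinks into the seat as the hook rises
- scale_hook (a joint): extension of the scale's spring, 0 unloaded, growing as the hook is pulled down, m, end stop at 0.085; 110 N/m, about 0.15 N before it starts to stretch. A basket with its disc stretches it by about 27 to 72 mm; a hanging load bobs for about a second if the scale is moved quickly
- bottle: bystander: white bottle with a blue cap, 36 mm wide, 78 mm high; origin at the centre of its underside
- beaker: bystander: glass beaker, 72 mm wide, 90 mm high; origin at the centre of its underside
- petri: bystander: clear petri dish, 93 mm wide, 15 mm high; origin at the centre of its underside

How it is judged:
By the outcome, as a careful person would: the job done as asked, in the order asked, and still so for the second after the job is handed in, with the robot touching nothing.
It also fails if it takes over 72 s, if anything falls off the work surface, if the arm or the gripper's body presses on something with over 40 N, if the wrist force passes 120 N, or if a joint passes its speed limit or range.

## Working session

There is one attempt and no reset: what is moved stays moved. The work goes in short steps, Python scripts to look and compute and a shell command to move; the robot and the scene stay as the last step left them, time stands still between calls to the robot, and variables do not carry over. Pictures are saved under pics/ and viewed, about 8 in all and at most 12, crops included, and the job is handed in when it is done.

```bash
mkdir -p pics; ls
python3 - <<'E'
from bench import robot, eyes
import cv2,numpy as np
print(robot.get_obs())
for n in ("side","top"):
    p,d=eyes.snapshot(n); cv2.imwrite(f"pics/{n}0.png",p[:,:,::-1]); np.savez(f"pics/{n}0.npz",p=p,d=d)
    print(n,eyes.camera_params(n))
E
```

```text
pics
{'time': 0.0, 'joint_positions': array([-1.40609901e+00,  8.79288822e-02,  1.37220025e+00, -3.51259678e-05,
        1.68357030e+00, -1.03091961e-01]), 'qvel': array([ 0.00120399,  0.00048945, -0.00095182, -0.00051989,  0.0011036 ,
        0.00083142]), 'joint_torque': array([-6.96461611e-04, -3.40185750e+01, -3.02426112e+01,  7.17400527e-02,
        3.29566130e-02, -1.63750915e-04]), 'tool_pos': array([ 0.14542218, -0.52982895,  0.17934588]), 'ee_rot': array([-3.14141057e+00,  2.09918365e-03, -1.30301077e+00]), 'wrist_force': array([ 0.48930368, -0.43842369, -0.33017635]), 'wrist_torque': array([-0.03853005, -0.00834363,  0.01396592]), 'width': 0.09421398511787492}
side {'mtx': array([[434.04285017,   0.        , 321.13254955],
       [  0.        , 434.04285017, 201.65542955],
       [  0.        ,   0.        ,   1.        ]]), 'k1': -0.11094846013585678, 'world_to_cam': array([[-0.8846062 , -0.46599438,  0.01791943,  0.4187158 ],
       [ 0.25960042, -0.46015549,  0.84903742, -0.23723809],
       [-0.38740095,  0.75571566,  0.52802874, -1.01904557],
       [ 0.        ,  0.        ,  0.        ,  1.        ]])}
top {'mtx': array([[436.6738031 ,   0.        , 319.65094813],
       [  0.        , 436.6738031 , 198.9208185 ],
       [  0.        ,   0.        ,   1.        ]]), 'k1': -0.04089613142021976, 'world_to_cam': array([[-0.01295025, -0.9998014 , -0.0151475 ,  0.0245313 ],
       [ 0.98794178, -0.01513109,  0.15408468, -0.50509699],
       [-0.15428327, -0.01296941,  0.98794153, -1.37995781],
       [ 0.        ,  0.        ,  0.        ,  1.        ]])}
```

View pics/side0.png

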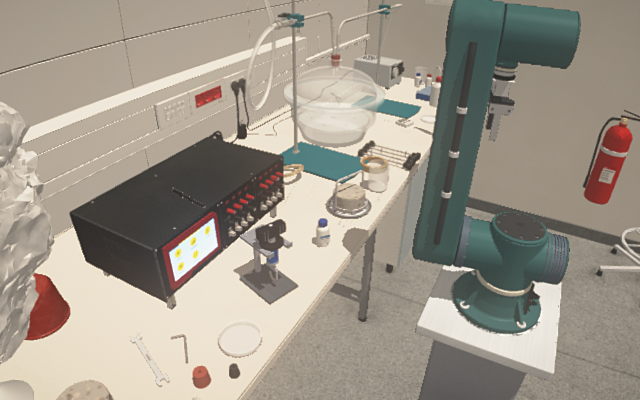

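View pics/top0.png

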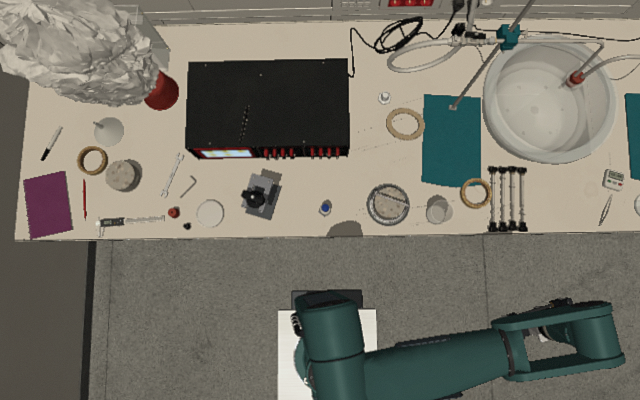

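The side view shows the rack with the scale near (268,255), and the basket in its dish near (350,195). In the top view the scale is near (258,195), basket (388,204), bottle (326,207), beaker (438,209) and petri dish (210,213).

```bash
cat > h.py <<'E'
import numpy as np, cv2
from bench import robot, eyes
def K(c): return np.array(c["mtx"]), np.array([c["k1"],0,0,0,0.])
def rays(c,uv):
    m,k=K(c); n=cv2.undistortPointsIter(np.float64(uv).reshape(-1,1,2),m,k,None,None,(3,50,1e-10)).reshape(-1,2)
    W=np.linalg.inv(c["world_to_cam"]); d=np.c_[n[:,0],-n[:,1],-np.ones(len(n))]
    return W[:3,3], d@W[:3,:3].T
def onplane(c,uv,z):
    o,d=rays(c,uv); return o+d*((z-o[2])/d[:,2])[:,None]
def cloud(c,dep):
    v,u=np.mgrid[:400,:640]; o,d=rays(c,np.c_[u.ravel(),v.ravel()])
    P=o+d*dep.ravel()[:,None]; P[dep.ravel()<=0]=np.nan
    return P.reshape(400,640,3)
def proj(c,P):
    m,k=K(c); q=np.c_[np.atleast_2d(P),np.ones(len(np.atleast_2d(P)))]@c["world_to_cam"].T
    return cv2.projectPoints(np.c_[q[:,0],-q[:,1],-q[:,2]],np.zeros(3),np.zeros(3),m,k)[0].reshape(-1,2)
E
python3 - <<'E'
from h import *
T=np.load("pics/top0.npz");S=np.load("pics/side0.npz")
ct,cs=eyes.camera_params("top"),eyes.camera_params("side")
Pt=cloud(ct,T["d"]);Ps=cloud(cs,S["d"])
def bands(P,u0,u1,v0,v1,zs):
    Q=P[v0:v1,u0:u1].reshape(-1,3)
    for a,b in zs:
        q=Q[(Q[:,2]>a)&(Q[:,2]<b)]
        if len(q)>2: print((a,b),len(q),q.mean(0).round(4),"min",q.min(0).round(3),"max",q.max(0).round(3),"rect",np.round(cv2.minAreaRect((q[:,:2]*1000).astype(np.float32)),1) if 0 else cv2.minAreaRect((q[:,:2]*1000).astype(np.float32)))
for n,P,bs in (("top",Pt,((235,290,165,222),(362,415,178,232))),("side",Ps,((235,300,212,300),(322,375,165,222)))):
    print(n,"scale");bands(P,*bs[0],[(-.01,.004),(.005,.02),(.125,.14),(.14,.15),(.165,.2)])
    print(n,"basket");bands(P,*bs[1],[(.006,.012),(.05,.065),(.1,.125)])
a=cv2.resize(T["p"][165:230,230:295],None,fx=6,fy=6,interpolation=2);b=cv2.resize(T["p"][170:235,355:420],None,fx=6,fy=6,interpolation=2)
c=cv2.resize(S["p"][212:302,230:300],(300,390),interpolation=2)
cv2.imwrite("pics/crops.png",cv2.resize(np.hstack([a,b]),None,fx=1,fy=1)[:,:,::-1])
E
```

```text
top scale
(-0.01, 0.004) 1784 [ 0.5401  0.2073 -0.0009] min [ 0.439  0.12  -0.01 ] max [0.634 0.306 0.004] rect ((536.1983032226562, 213.009033203125), (185.72630310058594, 194.46066284179688), 89.7724380493164)
(0.005, 0.02) 469 [0.5103 0.1985 0.0084] min [0.441 0.12  0.005] max [0.626 0.302 0.02 ] rect ((533.7240600585938, 210.58169555664062), (185.27090454101562, 182.55181884765625), 0.3601056635379791)
(0.125, 0.14) 434 [0.5267 0.2021 0.1342] min [0.453 0.161 0.126] max [0.575 0.256 0.14 ] rect ((514.4857177734375, 207.3498992919922), (70.34416961669922, 109.36576080322266), 72.0114517211914)
(0.14, 0.15) 105 [0.4942 0.2122 0.1429] min [0.455 0.179 0.14 ] max [0.563 0.251 0.149] rect ((511.41094970703125, 205.89089965820312), (63.98820495605469, 102.9320068359375), 72.91504669189453)
(0.165, 0.2) 207 [0.4928 0.2125 0.1827] min [0.472 0.179 0.165] max [0.516 0.246 0.191] rect ((494.0476989746094, 213.77813720703125), (70.70327758789062, 24.46584129333496), 67.50652313232422)
top basket
(0.006, 0.012) 250 [ 0.4856 -0.1989  0.0084] min [ 0.399 -0.295  0.006] max [ 0.579 -0.134  0.01
[... 1443 characters left out ...]
11737060547), (70.10330963134766, 26.618515014648438), 67.31974029541016)
side basket
(0.006, 0.012) 287 [ 0.4916 -0.2253  0.0089] min [ 0.414 -0.458  0.006] max [ 0.668 -0.134  0.012] rect ((526.0735473632812, -295.8878173828125), (168.4837646484375, 339.2652587890625), 30.62782859802246)
(0.05, 0.065) 513 [ 0.4802 -0.2069  0.0581] min [ 0.435 -0.388  0.05 ] max [ 0.534 -0.148  0.065] rect ((494.9823913574219, -267.8280029296875), (100.83155059814453, 232.77890014648438), 8.980469703674316)
(0.1, 0.125) 66 [ 0.4864 -0.2021  0.1122] min [ 0.464 -0.259  0.102] max [ 0.506 -0.152  0.117] rect ((485.2104797363281, -204.91954040527344), (114.15987396240234, 7.741226673126221), 69.38153839111328)
```

View pics/crops.png

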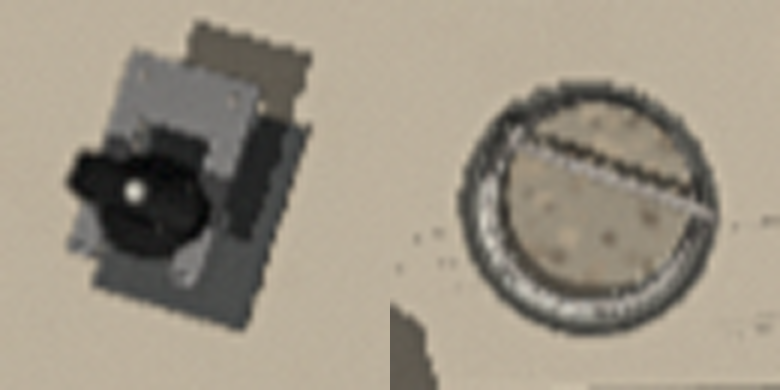

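The crop shows the fork opening towards the robot, the black handle with its centre at crop (135,190), and the bail bar running from (515,135) to (710,210). Heights and sizes (70x24 handle, 114 bail, 98 disc) agree with the data given. The grip is about (0.492, 0.214) with yaw -22°. The bail is at (0.488, -0.205) with yaw -21°.

```bash
cat > go.py <<'E'
import sys,numpy as np
from bench import robot
from scipy.spatial.transform import Rotation as R
def rel(p,yaw):
    o=robot.get_obs(); A=R.from_euler("xyz",o["ee_rot"]); B=R.from_euler("xyz",[np.pi,0,np.radians(yaw)])
    print("turn",np.degrees((A.inv()*B).as_rotvec()).round(2),"shift mm",(A.inv().apply(np.array(p)-o["tool_pos"])*1000).round(1),
     "| t",round(o["time"],2),"pos",o["tool_pos"].round(4),"rpy",np.degrees(o["ee_rot"]).round(2),"F",o["wrist_force"].round(2),"w",round(o["width"],4))
if __name__=="__main__":
    a=list(map(float,sys.argv[1:])); rel(a[:3],a[3])
E
python3 go.py .492 .214 .30 -22
```

```text
turn [ -0.06   0.1  -52.66] shift mm [-625.9 -531.1 -119.2] | t 0.1 pos [ 0.1454 -0.5299  0.1794] rpy [-1.7999e+02  1.1000e-01 -7.4660e+01] F [0.46 0.07 0.18] w 0.0943
```

```bash
python3 -m jog '[[[0,0,0],[0,0,-50],-1],[[0,0,0],[0,0,-100],-1],[[0,0,-10],[-40,-35,-120],-1],[[0,0,-20],[-80,-70,-120],-1],[[0,0,-30],[-120,-105,-120],-1]]'; python3 go.py .492 .214 .30 -22
```

```text
time: 0.6
tool_pos: [0.21, -0.3974, 0.301]
ee_rot: [3.141, -0.001, -0.848]
wrist_force: [1.0, -0.2, 0.1]
width: 0.0936
turn [  0.03  -0.08 -26.6 ] shift mm [-2.721e+02 -6.159e+02  5.000e-01] | t 0.6 pos [ 0.21   -0.3974  0.301 ] rpy [ 1.7999e+02 -8.0000e-02 -4.8600e+01] F [ 1.04 -0.23  0.1 ] w 0.0936
```

```bash
python3 -m jog '[[[0,0,-6],[-18,-41,0],-1],[[0,0,-12],[-36,-82,0],-1],[[0,0,-18],[-54,-123,0],-1],[[0,0,-24],[-72,-164,0],-1],[[0,0,-26.6],[-90,-205,0],-1]]' >/dev/null; python3 go.py .492 .214 .30 -22
```

```text
turn [-0.   -0.   -0.15] shift mm [ 1.950e+01 -4.484e+02  1.000e-01] | t 1.1 pos [ 0.3049 -0.1939  0.3001] rpy [-180.     -0.    -22.15] F [ 0.54 -0.23  0.32] w 0.0943
```

```bash
python3 -m jog '[[[0,0,0],[2,-45,0],-1],[[0,0,0],[4,-90,0],-1],[[0,0,0],[6,-135,0],-1],[[0,0,0],[8,-180,0],-1],[[0,0,0],[10,-225,0],-1]]' >/dev/null; python3 -m jog '[[[0,0,0],[2,-48,0],-1],[[0,0,0],[4,-95,0],-1],[[0,0,0],[6,-142,0],-1],[[0,0,0],[8,-185,0],-1],[[0,0,0],[9,-223,0],-1]]' >/dev/null; python3 -m jog '[[[0,0,0],[0,0,0],-1],[[0,0,0],[0,0,0],-1]]' >/dev/null; python3 go.py .492 .214 .30 -22
python3 - <<'E'
from h import *
c=eyes.camera_params("wrist");p,d=eyes.snapshot("wrist");cv2.imwrite("pics/w1.png",p[:,:,::-1]);np.savez("pics/w1.npz",p=p,d=d,**c)
P=cloud(c,d)
def rect(zl,zh,dx=.1):
    m=(P[...,2]>zl)&(P[...,2]<zh)&(np.hypot(P[...,0]-.492,P[...,1]-.214)<dx)
    q=P[m]; print(zl,len(q)); 
    if len(q)>4: print(q.mean(0).round(4),cv2.minAreaRect((q[:,:2]*1000).astype(np.float32)))
rect(.163,.195,.05);rect(.176,.195,.05);rect(.129,.1375);rect(.139,.147,.04);rect(-.003,.012,.09)
E
```

```text
turn [ 0.13  0.1  -0.2 ] shift mm [-0.6 -2.  -0.8] | t 2.3 pos [0.4918 0.2119 0.2992] rpy [ 1.7987e+02  1.0000e-01 -2.2200e+01] F [0.59 0.1  0.96] w 0.094
0.163 1709
[0.4923 0.2168 0.1834] ((491.3585510253906, 214.06643676757812), (70.3201904296875, 24.39801788330078), 68.51947784423828)
0.176 1663
[0.492  0.216  0.1838] ((491.0386962890625, 214.09109497070312), (70.25919342041016, 24.402616500854492), 67.49050903320312)
0.129 3067
[0.5298 0.2058 0.1344] ((511.747314453125, 208.070068359375), (70.43253326416016, 108.99954223632812), 72.5188980102539)
0.139 828
[0.4911 0.2149 0.1423] ((488.9761047363281, 215.52804565429688), (48.16501998901367, 60.63675308227539), 71.51165771484375)
-0.003 6513
[0.4893 0.242  0.0018] ((485.4435729980469, 219.68406677246094), (179.410400390625, 162.47882080078125), 49.762962341308594)
```

View pics/w1.png

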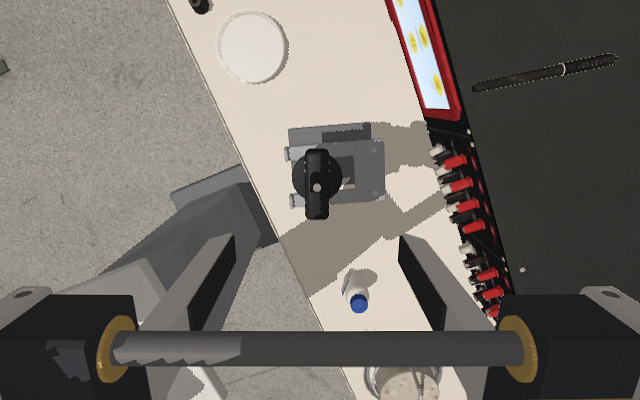

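The wrist view shows the handle upright at (317,184), so it lines up with the jaws, with the fork open to the left. It confirms the grip at (0.4915, 0.214), scale yaw -22°, rack yaw -18°. Next I descend and grip.

```bash
python3 -m jog '[[[0,0,0],[-1,-2,30],-1],[[0,0,0],[-1,-2,65],-1],[[0,0,0],[-1,-2,100],-1],[[0,0,0],[-1,-2,130],-1],[[0,0,0],[-1,-2,146],-1]]'>/dev/null;  python3 -m jog '[[[0,0,0],[0,0,0],-1],[[0,0,0],[0,0,0],0.3],[[0,0,0],[0,0,0],1],[[0,0,0],[0,0,0],1],[[0,0,0],[0,0,0],1]]'>/dev/null; python3 go.py .4915 .214 .152 -22;  python3 -m jog '[[[0,0,0],[0,0,0],1],[[0,0,0],[0,0,0],1],[[0,0,0],[0,0,0],1],[[0,0,0],[0,0,0],1],[[0,0,0],[0,0,0],1]]'>/dev/null; python3 go.py .4915 .214 .152 -22
```

```text
turn [-0.08 -0.11 -0.28] shift mm [-1.   0.4  3.7] | t 3.35 pos [0.4926 0.214  0.1557] rpy [-1.7992e+02 -1.1000e-01 -2.2280e+01] F [-0.54  0.46 -0.63] w 0.0653
turn [ 0.01  0.   -0.27] shift mm [-0.4  0.1  2.3] | t 3.85 pos [0.4919 0.2139 0.1543] rpy [179.99   0.   -22.27] F [-0.91 -1.01  0.34] w 0.025
```

```bash
python3 -m jog '[[[0,0,0],[0,0,-5],1],[[0,0,0],[0,0,-15],1],[[0,0,0],[0,0,-30],1],[[0,0,0],[0,0,-50],1],[[0,0,0],[0,0,-70],1]]'>/dev/null;  python3 -m jog '[[[0,0,0],[0,0,-20],1],[[0,0,0],[0,0,-40],1],[[0,0,0],[0,0,-60],1],[[0,0,0],[0,0,-75],1],[[0,0,0],[0,0,-82],1]]'>/dev/null; python3 -m jog '[[[0,0,0],[0,0,0],1],[[0,0,0],[0,0,0],1]]'>/dev/null; python3 go.py .4915 .214 .3063 -22
python3 - <<'E'
from h import *
out=[]
for n in("side","top"):
    c=eyes.camera_params(n);p,d=eyes.snapshot(n);np.savez(f"pics/{n}2.npz",p=p,d=d)
    u,v=proj(c,[.492,.214,.25])[0].astype(int); print(n,u,v)
    u=max(u,50);v=max(v,50)
    out.append(cv2.resize(p[v-50:v+70,u-50:u+50],(400,480),interpolation=2))
cv2.imwrite("pics/lift.png",np.hstack(out)[:,:,::-1])
E
```

```text
turn [ 0.03  0.03 -0.27] shift mm [-0.3  0.  -0.3] | t 5.05 pos [0.4918 0.2139 0.306 ] rpy [ 1.7997e+02  3.0000e-02 -2.2270e+01] F [-0.16 -0.39 -2.05] w 0.0235
side 268 199
top 247 193
```

View pics/lift.png

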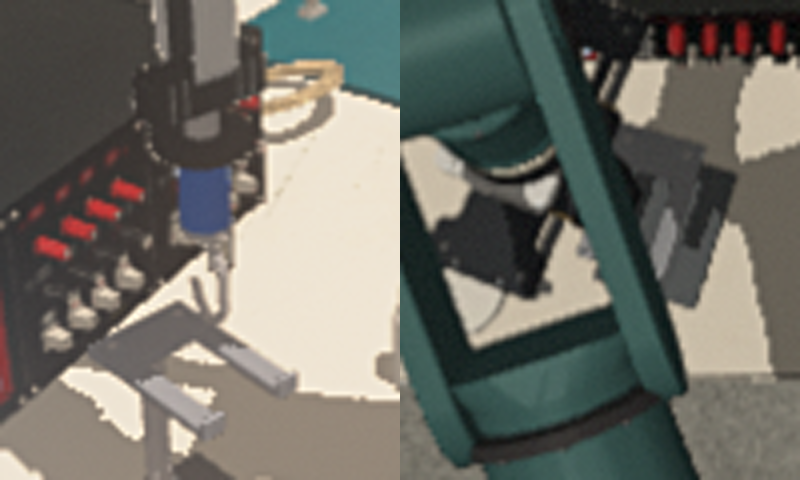

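The lifted scale shows its hook in the side crop: back at (225,280), tip on the left at (195,290), so the mouth opens to +x (away from the robot), as described. Next I carry it over to the near side of the bail.

```bash
python3 go.py .446 -.189 .306 -21
```

```text
turn [ 0.09  0.1  -1.27] shift mm [110.5 390.   -0.4] | t 5.15 pos [0.4916 0.2138 0.3052] rpy [ 1.7991e+02  1.0000e-01 -2.2270e+01] F [ 0.81 -0.15 -2.67] w 0.0238
```

```bash
python3 -m jog '[[[0,0,0],[3,10,0],1],[[0,0,0],[9,30,0],1],[[0,0,0],[18,60,0],1],[[0,0,0],[28,95,0],1],[[0,0,0],[39,132,0],1]]'>/dev/null;  python3 -m jog '[[[0,0,0],[11,38,0],1],[[0,0,0],[22,76,0],1],[[0,0,0],[33,114,0],1],[[0,0,0],[43,152,0],1],[[0,0,0],[53,190,0],1]]'>/dev/null; python3 -m jog '[[[0,0,-1],[8,30,0],1],[[0,0,-1.3],[13,50,0],1],[[0,0,-1.3],[17,63,0],1],[[0,0,-1.3],[18.5,68,0],1],[[0,0,-1.3],[18.5,68,0],1]]'>/dev/null; python3 go.py .446 -.189 .2103 -21
python3 - <<'E'
from h import *
c=eyes.camera_params("wrist");p,d=eyes.snapshot("wrist");np.savez("pics/w3.npz",p=p,d=d,**c)
P=cloud(c,d)
m=(P[...,2]>.1)&(P[...,2]<.122)&(np.hypot(P[...,0]-.488,P[...,1]+.205)<.07); q=P[m]
print(len(q)); 
if len(q)>4: print(q.mean(0),cv2.minAreaRect((q[:,:2]*1000).astype(np.float32)))
c=eyes.camera_params("side");s,ds=eyes.snapshot("side");np.savez("pics/side3.npz",p=s,d=ds)
u,v=proj(c,[.488,-.205,.1])[0].astype(int);print(u,v)
b=cv2.resize(s[v-100:v+50,u-60:u+65],(400,480),interpolation=2)
a=cv2.resize(p,(400,250)); cv2.imwrite("pics/near.png",np.hstack([b,np.vstack([a,np.zeros((230,400,3),np.uint8)])])[:,:,::-1])
E
```

```text
turn [-0.02  0.04 -0.01] shift mm [-0.1  0.1 95.8] | t 6.65 pos [ 0.4462 -0.189   0.3061] rpy [-1.7998e+02  4.0000e-02 -2.1010e+01] F [ 0.41  0.21 -2.45] w 0.0234
419
[ 0.49046144 -0.19558048  0.11322739] ((489.1811828613281, -199.53726196289062), (105.31175994873047, 5.98151969909668), 69.31999969482422)
349 178
```

View pics/near.png

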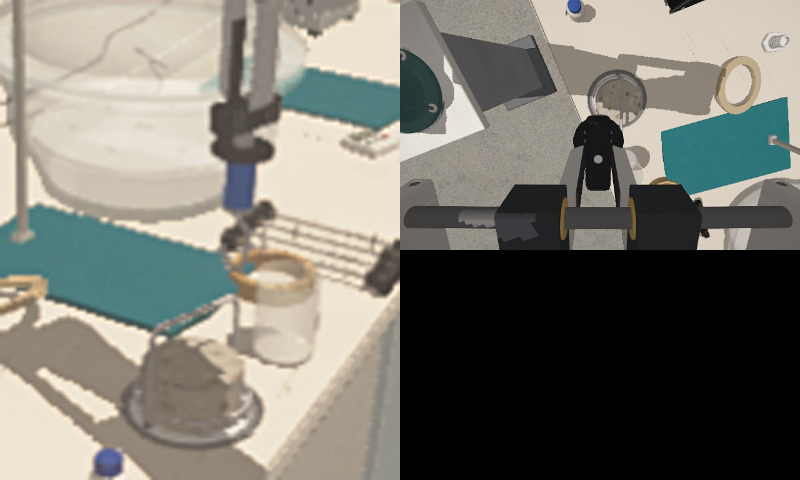

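The side crop shows the hook (235,250 in the crop) above and clear of the bail bar, and the scale hanging vertical. The wrist depth puts the bar line through (0.487, -0.205) at z 0.113, yaw -20.7°, which agrees. Next I descend and move in under the bar.

```bash
python3 -m jog '[[[0,0,0],[0,0,10],1],[[0,0,0],[0,0,30],1],[[0,0,0],[0,0,55],1],[[0,0,0],[0,0,78],1],[[0,0,0],[0,0,90],1]]'>/dev/null;  python3 -m jog '[[[0,0,0],[0,0,5],1],[[0,0,0],[0,0,6],1],[[0,0,0],[0,0,6],1],[[0,0,0],[0,0,6],1]]'>/dev/null; python3 go.py .488 -.205 .2103 -21
python3 - <<'E'
from h import *
c=eyes.camera_params("side");s,ds=eyes.snapshot("side");np.savez("pics/side4.npz",p=s,d=ds)
u,v=proj(c,[.488,-.205,.12])[0].astype(int)
cv2.imwrite("pics/near2.png",cv2.resize(s[v-40:v+40,u-40:u+40],(640,640),interpolation=2)[:600,:,::-1])
a=np.radians(-21);o=np.array([.446,-.189])
for nm,x,dz in (("seat",0,0),("tip",.014,.014),("bottom",0,-.010)):
    print(nm,(proj(c,[o[0]+x*np.cos(a),o[1]+x*np.sin(a),.086+dz])[0]-[u-40,v-40])*8)
print("bar",(proj(c,[[.488,-.205,.112]])[0]-[u-40,v-40])*8)
E
```

```text
turn [ 0.02 -0.15  0.03] shift mm [43.9  0.1  1.6] | t 7.65 pos [ 0.447  -0.1892  0.2118] rpy [ 1.7998e+02 -1.5000e-01 -2.0970e+01] F [ 0.29  0.18 -0.5 ] w 0.0235
seat [403.25179475 445.5692796 ]
tip [378.79437774 398.41217428]
bottom [401.53762512 468.74021927]
bar [322.0644812  339.38658611]
```

View pics/near2.png

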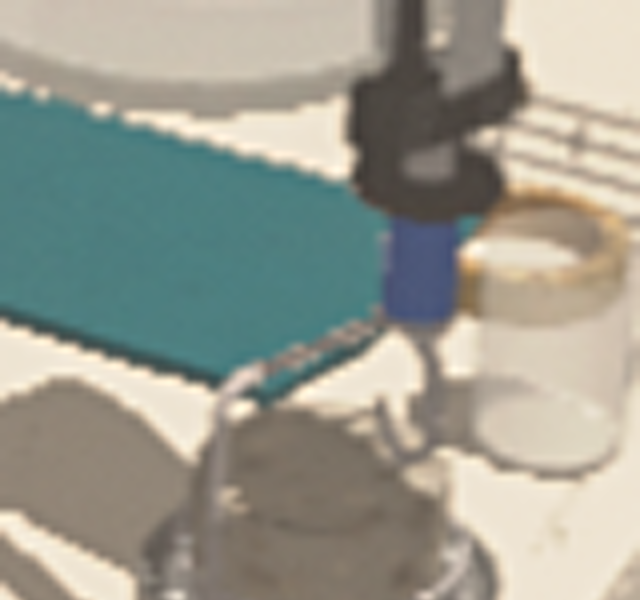

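The picture shows the hook tip at (380,398) and hook bottom at (405,462), within 1 mm of the prediction, with the bar at mouth height. Next I move in 44 mm and take up the slack.

```bash
python3 -m jog '[[[0,0,0],[5,0,0],1],[[0,0,0],[14,0,0],1],[[0,0,0],[25,0,0],1],[[0,0,0],[35,0,0],1],[[0,0,0],[41,0,0],1]]'>/dev/null;  python3 -m jog '[[[0,0,0],[2,0,0],1],[[0,0,0],[3,0,0],1],[[0,0,0],[3,0,0],1],[[0,0,0],[3,0,0],1]]'>/dev/null; python3 go.py .488 -.205 .2343 -21
python3 -m jog '[[[0,0,0],[0,0,-2],1],[[0,0,0],[0,0,-6],1],[[0,0,0],[0,0,-11],1],[[0,0,0],[0,0,-16],1],[[0,0,0],[0,0,-19],1]]'>/dev/null; python3 -m jog '[[[0,0,0],[0,0,0],1],[[0,0,0],[0,0,0],1],[[0,0,0],[0,0,0],1]]'>/dev/null
python3 go.py .488 -.205 .2343 -21
```

```text
turn [ 0.01 -0.    0.03] shift mm [  0.8   0.2 -23.8] | t 8.6 pos [ 0.4873 -0.2046  0.2105] rpy [179.99  -0.   -20.97] F [ 0.81  0.37 -2.12] w 0.0234
turn [-0.    0.04  0.03] shift mm [ 0.8  0.2 -5.2] | t 9.4 pos [ 0.4873 -0.2046  0.2291] rpy [-1.800e+02  4.000e-02 -2.097e+01] F [ 0.77 -0.44 -1.19] w 0.0234
```

```bash
cat > st.py <<'E'
from h import *
import sys
f=[];
c=eyes.camera_params("side"); zs=[]
for i in range(int(sys.argv[1]) if len(sys.argv)>1 else 3):
    o=robot.get_obs(); f.append(o["wrist_force"]); s,d=eyes.snapshot("side")
    P=cloud(c,d); q=P[(abs(P[...,0]-.488)<.05)&(abs(P[...,1]+.205)<.05)&(P[...,2]>.04)&(P[...,2]<.098)]
    # disc top: dense horizontal face
    h,e=np.histogram(q[:,2],np.arange(.04,.098,.001)); k=h.argmax(); zs.append(np.median(q[abs(q[:,2]-e[k])<.004,2]))
np.savez("pics/last.npz",p=s,d=d)
print("t",round(o["time"],2),"TCP",o["tool_pos"].round(4),"F",np.mean(f,0).round(2),"Fz",np.array(f)[:,2].round(1),"disc top z",np.round(zs,4))
E
python3 st.py
python3 -m jog '[[[0,0,0],[0,0,-2],1],[[0,0,0],[0,0,-5],1],[[0,0,0],[0,0,-8],1],[[0,0,0],[0,0,-11],1],[[0,0,0],[0,0,-14],1]]'>/dev/null; python3 -m jog '[[[0,0,0],[0,0,-3],1],[[0,0,0],[0,0,-6],1],[[0,0,0],[0,0,-9],1],[[0,0,0],[0,0,-12],1],[[0,0,0],[0,0,-14],1]]'>/dev/null; python3 st.py 4
```

```text
t 9.5 TCP [ 0.4873 -0.2046  0.2291] F [ 0.07 -0.37 -2.13] Fz [-1.2 -2.6 -2.6] disc top z [0.0586 0.0587 0.0586]
t 10.7 TCP [ 0.4874 -0.2046  0.2573] F [-0.07  0.09 -4.55] Fz [-4.1 -4.8 -4.5 -4.7] disc top z [0.0587 0.0587 0.0585 0.0586]
```

The force rises as the spring law says (21 mm gives 2.3 N), so the hook is engaged and the disc top is steady at 58.6 mm. I continue gently, watching the disc height.

```bash
for i in 1 2 3; do python3 -m jog '[[[0,0,0],[0,0,-2],1],[[0,0,0],[0,0,-4],1],[[0,0,0],[0,0,-6],1],[[0,0,0],[0,0,-8],1],[[0,0,0],[0,0,-10],1]]'>/dev/null;  python3 st.py 1; done
```

```text
t 11.25 TCP [ 0.4873 -0.2046  0.2674] F [ 0.04 -0.66 -6.03] Fz [-6.] disc top z [0.0586]
t 11.8 TCP [ 0.4874 -0.2046  0.2774] F [ 0.45  0.57 -6.39] Fz [-6.4] disc top z [0.0586]
t 12.35 TCP [ 0.4875 -0.2046  0.2875] F [ 0.29  0.01 -7.58] Fz [-7.6] disc top z [0.0601]
```

```bash
python3 -m jog '[[[0,0,0],[0,0,-2],1],[[0,0,0],[0,0,-4],1],[[0,0,0],[0,0,-6],1],[[0,0,0],[0,0,-8],1],[[0,0,0],[0,0,-9.5],1]]'>/dev/null; python3 -m jog '[[[0,0,0],[0,0,-1],1],[[0,0,0],[0,0,-2],1],[[0,0,0],[0,0,-2.5],1],[[0,0,0],[0,0,-2.5],1]]'>/dev/null; python3 st.py 8
```

```text
t 13.65 TCP [ 0.4874 -0.2046  0.2993] F [ 0.03  0.26 -7.45] Fz [-7.5 -7.1 -7.7 -7.  -8.1 -6.7 -9.  -6.4] disc top z [0.0732 0.0731 0.073  0.0729 0.073  0.0729 0.0728 0.0728]
```

It hangs 14.3 mm up. I add 0.7 mm, then hold still and watch.

```bash
python3 -m jog '[[[0,0,0],[0,0,-0.4],1],[[0,0,0],[0,0,-0.7],1],[[0,0,0],[0,0,-0.7],1],[[0,0,0],[0,0,-0.7],1],[[0,0,0],[0,0,-0.7],1]]'>/dev/null; for i in 1 2 3 4 5 6 ; do python3 -m jog '[[[0,0,0],[0,0,0],1],[[0,0,0],[0,0,0],1],[[0,0,0],[0,0,0],1],[[0,0,0],[0,0,0],1],[[0,0,0],[0,0,0],1]]'>/dev/null; python3 st.py 1; done
python3 -c "
from h import *
s=np.load('pics/last.npz')['p'];cv2.imwrite('pics/hang.png',cv2.resize(s[110:230,290:410],(600,600),interpolation=2)[:,:,::-1])"
```

```text
t 14.7 TCP [ 0.4875 -0.2046  0.3001] F [ 0.05  0.66 -7.11] Fz [-7.1] disc top z [0.0736]
t 15.25 TCP [ 0.4875 -0.2047  0.3001] F [ 0.37 -0.16 -7.48] Fz [-7.5] disc top z [0.0736]
t 15.8 TCP [ 0.4875 -0.2046  0.3001] F [-0.01 -0.09 -7.63] Fz [-7.6] disc top z [0.0735]
t 16.35 TCP [ 0.4875 -0.2046  0.3001] F [-0.55 -0.01 -7.71] Fz [-7.7] disc top z [0.0735]
t 16.9 TCP [ 0.4875 -0.2046  0.3001] F [-0.79 -0.84 -7.45] Fz [-7.5] disc top z [0.0736]
t 17.45 TCP [ 0.4875 -0.2046  0.3001] F [-0.11  1.04 -7.89] Fz [-7.9] disc top z [0.0736]
```

View pics/hang.png

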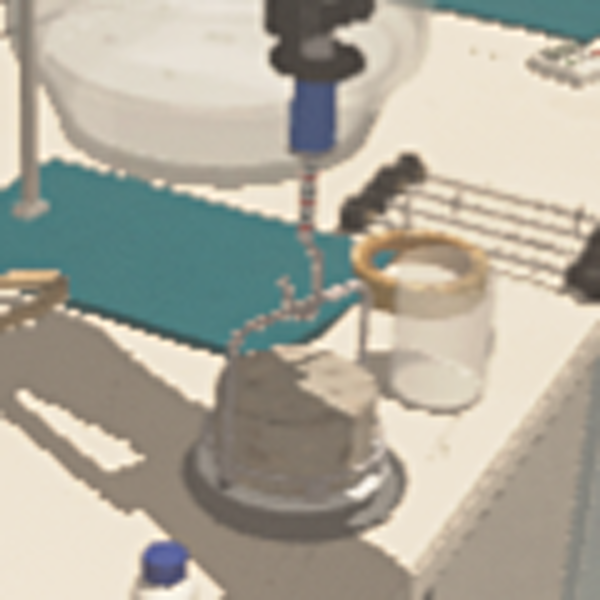

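The basket hangs level and free, with the bail in the hook at (310,300), and it stayed still within 0.1 mm for about 3 s. Next I set it down slowly.

```bash
python3 -m jog '[[[0,0,0],[0,0,1],1],[[0,0,0],[0,0,2.5],1],[[0,0,0],[0,0,4.5],1],[[0,0,0],[0,0,6.5],1],[[0,0,0],[0,0,8],1]]'>/dev/null; for i in 1 2 3; do python3 -m jog '[[[0,0,0],[0,0,1],1],[[0,0,0],[0,0,2],1],[[0,0,0],[0,0,3],1],[[0,0,0],[0,0,4],1],[[0,0,0],[0,0,5],1]]'>/dev/null; python3 st.py 1; done
python3 - <<'E'
from h import *
for n in ("pics/side0.npz","pics/last.npz"):
    P=cloud(eyes.camera_params("side"),np.load(n)["d"]); q=P[(abs(P[...,0]-.488)<.06)&(abs(P[...,1]+.205)<.06)&(abs(P[...,2]-.0585)<.003)]
    print(len(q),q.mean(0),[b.round(4) for b in (q.min(0),q.max(0))])
E
```

```text
t 18.5 TCP [ 0.4875 -0.2046  0.2871] F [ 0.08  0.27 -7.71] Fz [-7.7] disc top z [0.0604]
t 19.05 TCP [ 0.4874 -0.2046  0.2821] F [-0.25 -0.41 -7.19] Fz [-7.2] disc top z [0.0589]
t 19.6 TCP [ 0.4875 -0.2046  0.2771] F [-0.71  0.24 -6.49] Fz [-6.5] disc top z [0.0586]
417 [ 0.48239252 -0.203284    0.0587578 ] [array([ 0.4348, -0.2582,  0.0555]), array([ 0.5343, -0.1485,  0.0614])]
405 [ 0.48356841 -0.20266559  0.05859729] [array([ 0.4364, -0.2591,  0.0555]), array([ 0.5347, -0.1507,  0.0615])]
```

It is seated, with the disc top at 58.6 mm as before. Next I unload and free the hook.

```bash
python3 -m jog '[[[0,0,0],[0,0,3],1],[[0,0,0],[0,0,7],1],[[0,0,0],[0,0,11],1],[[0,0,0],[0,0,15],1],[[0,0,0],[0,0,19],1]]'>/dev/null;python3 -m jog '[[[0,0,0],[0,0,4],1],[[0,0,0],[0,0,8],1],[[0,0,0],[0,0,12],1],[[0,0,0],[0,0,16],1],[[0,0,0],[0,0,20],1]]'>/dev/null; python3 st.py 2; python3 -m jog '[[[0,0,0],[0,0,4],1],[[0,0,0],[0,0,9],1],[[0,0,0],[0,0,14],1],[[0,0,0],[0,0,19],1],[[0,0,0],[0,0,24],1]]'>/dev/null; python3 -m jog '[[[0,0,0],[0,0,2],1],[[0,0,0],[0,0,3],1],[[0,0,0],[0,0,3],1],[[0,0,0],[0,0,3],1],[[0,0,0],[0,0,3],1]]'>/dev/null; python3 st.py 2
python3 -c "
from h import *
s=np.load('pics/last.npz')['p'];cv2.imwrite('pics/unhook.png',cv2.resize(s[140:220,310:390],(600,600),interpolation=2)[:,:,::-1])"
```

```text
t 20.7 TCP [ 0.4874 -0.2047  0.2374] F [-0.04  0.74 -3.02] Fz [-3.3 -2.7] disc top z [0.0588 0.0587]
t 21.8 TCP [ 0.4876 -0.2047  0.2114] F [ 0.08 -0.11 -2.34] Fz [-2.8 -1.9] disc top z [0.0587 0.0585]
```

View pics/unhook.png

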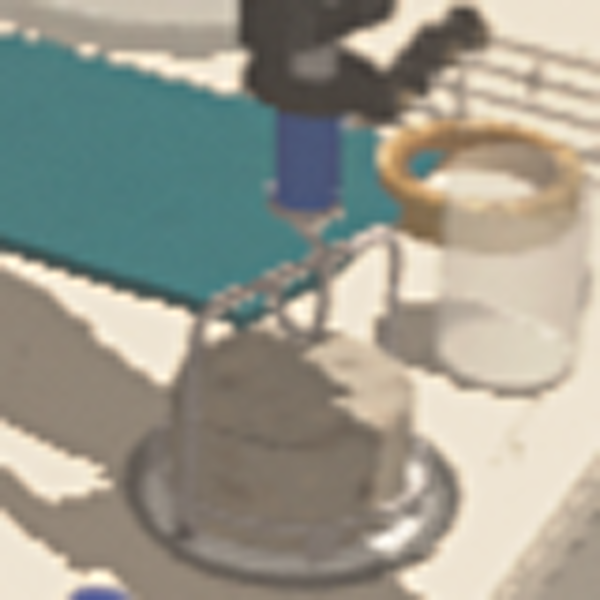

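The hook sits below the bar: bottom (300,335), tip (275,295), bar at about (300,258). I back out 46 mm, then rise.

```bash
python3 -m jog '[[[0,0,0],[-4,0,0],1],[[0,0,0],[-11,0,0],1],[[0,0,0],[-20,0,0],1],[[0,0,0],[-30,0,0],1],[[0,0,0],[-40,0,0],1]]'>/dev/null;python3 -m jog '[[[0,0,0],[-5,0,0],1],[[0,0,0],[-6,0,0],1],[[0,0,0],[-6,0,0],1],[[0,0,0],[-6,0,0],1]]'>/dev/null;  python3 st.py 2; python3 -m jog '[[[0,0,0],[0,0,-10],1],[[0,0,0],[0,0,-30],1],[[0,0,0],[0,0,-55],1],[[0,0,0],[0,0,-80],1],[[0,0,0],[0,0,-96],1]]'>/dev/null; python3 st.py 1; python3 go.py .4919 .2139 .306 -22.27
```

```text
t 22.8 TCP [ 0.4447 -0.1883  0.211 ] F [-0.33  0.73 -1.75] Fz [-1.8 -1.8] disc top z [0.0588 0.0587]
t 23.35 TCP [ 0.4452 -0.1885  0.3101] F [ 1.22 -0.07 -1.7 ] Fz [-1.7] disc top z [0.0587]
turn [ 0.07 -0.46  1.3 ] shift mm [-101.2 -392.6    5.3] | t 23.4 pos [ 0.4459 -0.1889  0.3126] rpy [179.93  -0.46 -20.97] F [ 0.46 -1.05  0.64] w 0.0231
```

```bash
python3 -m jog '[[[0,0,0.3],[-3,-10,0],1],[[0,0,0.6],[-8,-30,0],1],[[0,0,0.9],[-15,-60,0],1],[[0,0,1.2],[-24,-95,0],1],[[0,0,1.3],[-34,-132,0],1]]'>/dev/null; python3 go.py .4919 .2139 .306 -22.27
```

```text
turn [ 0.01  0.16 -0.07] shift mm [ -70.7 -257.3   -0.4] | t 23.9 pos [ 0.4594 -0.051   0.3055] rpy [ 1.7999e+02  1.6000e-01 -2.2340e+01] F [ 1.23  0.37 -2.29] w 0.0235
```

```bash
python3 -m jog '[[[0,0,0],[-11,-40,0],1],[[0,0,0],[-22,-80,0],1],[[0,0,0],[-33,-120,0],1],[[0,0,0],[-44,-160,0],1],[[0,0,0],[-54,-195,0],1]]'>/dev/null; python3 -m jog '[[[0,0,0],[-7,-27,0],1],[[0,0,0],[-12,-43,0],1],[[0,0,0],[-14,-50,0],1],[[0,0,0],[-14,-50,0],1],[[0,0,0],[-14,-50,0],1]]'>/dev/null; python3 -m jog '[[[0,0,0],[0,0,0],1],[[0,0,0],[0,0,0],1]]'>/dev/null; python3 go.py .4919 .2139 .306 -22.27
```

```text
turn [ 0.   -0.02 -0.09] shift mm [ -3.9 -14.6   1.2] | t 25.1 pos [0.49   0.1989 0.3072] rpy [ 1.800e+02 -2.000e-02 -2.236e+01] F [ 0.02 -0.52 -2.51] w 0.0236
```

```bash
python3 -m jog '[[[0,0,0],[-1,-5,0],1],[[0,0,0],[-3,-11,1],1],[[0,0,0],[-3.9,-14.6,1],1],[[0,0,0],[-3.9,-14.6,1],1],[[0,0,0],[-3.9,-14.6,1],1]]'>/dev/null; python3 -m jog '[[[0,0,0],[0,0,0],1],[[0,0,0],[0,0,0],1]]'>/dev/null; python3 go.py .4919 .2139 .1543 -22.27
python3 - <<'E'
from h import *
p,d=eyes.snapshot("wrist");w=np.load("pics/w3.npz")
for u,v in((317,205),(317,225),(317,275),(300,215),(317,240)): print(u,v,w["d"][v,u],d[v,u])
g0=cv2.cvtColor(w["p"],7)[170:315,270:370].astype(int);g1=cv2.cvtColor(p,7)[170:315,270:370].astype(int);print(abs(g0-g1).mean())
(s,_),e=cv2.phaseCorrelate(np.float64(g0<60),np.float64(g1<60)),0;print(s)
E
```

```text
turn [ 0.01 -0.   -0.01] shift mm [  0.3   0.7 151.8] | t 25.8 pos [0.4919 0.2147 0.3061] rpy [179.99  -0.   -22.28] F [-0.73 -0.43 -2.16] w 0.0233
317 205 0.18312928 0.18142831
317 225 0.18416756 0.18438016
317 275 0.19255167 0.19354947
300 215 0.18373065 0.1854114
317 240 0.18775794 0.18798244
17.036689655172413
(0.13881178894257573, -0.11435462266513241)
```

There is no slip in the grip. Next I lower into the fork.

```bash
python3 -m jog '[[[0,0,0],[0,0.5,8],1],[[0,0,0],[0,0.7,24],1],[[0,0,0],[0,0.7,44],1],[[0,0,0],[0,0.7,64],1],[[0,0,0],[0,0.7,84],1]]'>/dev/null; python3 -m jog '[[[0,0,0],[0,0,18],1],[[0,0,0],[0,0,34],1],[[0,0,0],[0,0,46],1],[[0,0,0],[0,0,54],1],[[0,0,0],[0,0,58],1]]'>/dev/null; python3 go.py .4919 .2139 .1543 -22.27; python3 -m jog '[[[0,0,0],[0,0,2],1],[[0,0,0],[0,0,4],1],[[0,0,0],[0,0,6],1],[[0,0,0],[0,0,7],1],[[0,0,0],[0,0,7],1]]'>/dev/null; python3 go.py .4919 .2139 .1543 -22.27
```

```text
turn [ 0.04  0.04 -0.01] shift mm [ 0.6 -0.2  8.9] | t 26.85 pos [0.4913 0.2139 0.1632] rpy [ 1.7996e+02  4.0000e-02 -2.2280e+01] F [-0.3  -0.17 -2.7 ] w 0.0232
turn [ 0.   -0.01 -0.  ] shift mm [0.3 0.1 2.8] | t 27.35 pos [0.4916 0.2141 0.1571] rpy [ 1.800e+02 -1.000e-02 -2.227e+01] F [ 0.02 -0.59 -1.71] w 0.0235
```

```bash
python3 -m jog '[[[0,0,0],[0,0,1],1],[[0,0,0],[0,0,2],1],[[0,0,0],[0,0,2.5],1],[[0,0,0],[0,0,2.5],1],[[0,0,0],[0,0,2.5],1]]'>/dev/null; python3 go.py .4919 .2139 .1543 -22.27; python3 -m jog '[[[0,0,0],[0,0,0.5],1],[[0,0,0],[0,0,0.5],1],[[0,0,0],[0,0,0.5],1],[[0,0,0],[0,0,0.5],1]]'>/dev/null; python3 go.py .4919 .2139 .1543 -22.27;python3 st.py 2
python3 - <<'E'
from h import *
p,d=eyes.snapshot("side");cv2.imwrite("pics/rack.png",cv2.resize(p[200:300,220:320],(600,600),interpolation=2)[:,:,::-1])
E
```

```text
turn [ 0.01 -0.    0.  ] shift mm [0.4 0.1 0.3] | t 27.85 pos [0.4916 0.2141 0.1546] rpy [179.99  -0.   -22.27] F [ 0.06  0.37 -2.47] w 0.0234
turn [-0.02 -0.03 -0.  ] shift mm [0.2 0.1 0.1] | t 28.25 pos [0.4917 0.2141 0.1544] rpy [-1.7998e+02 -3.0000e-02 -2.2270e+01] F [-0.63 -0.65  0.39] w 0.0237
t 28.3 TCP [0.4917 0.2141 0.1545] F [-1.18 -0.06  0.32] Fz [0.4 0.2] disc top z [0.0586 0.0587]
```

View pics/rack.png

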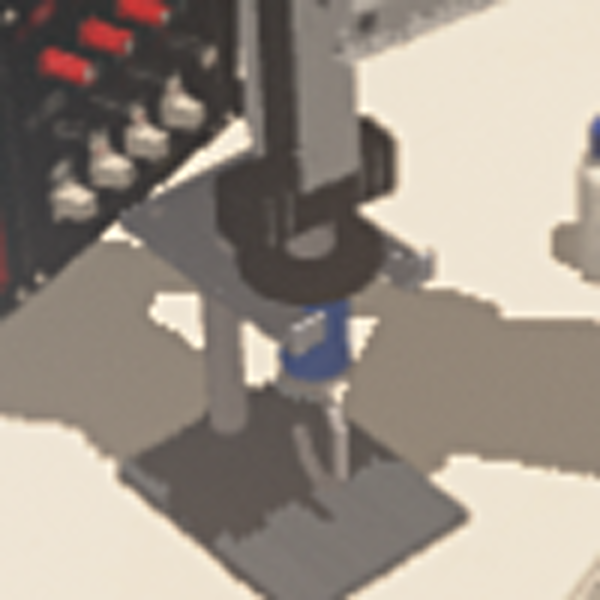

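The collar rests on the fork behind the lips, and the weight has gone from the wrist. I release and retreat straight up.

```bash
python3 -m jog '[[[0,0,0],[0,0,0],0.3],[[0,0,0],[0,0,0],0],[[0,0,0],[0,0,0],-0.5],[[0,0,0],[0,0,0],-1],[[0,0,0],[0,0,0],-1]]'>/dev/null; python3 -m jog '[[[0,0,0],[0,0,0],-1],[[0,0,0],[0,0,0],-1],[[0,0,0],[0,0,0],-1],[[0,0,0],[0,0,0],-1]]'; python3 -m jog '[[[0,0,0],[0,0,-5],-1],[[0,0,0],[0,0,-20],-1],[[0,0,0],[0,0,-45],-1],[[0,0,0],[0,0,-80],-1],[[0,0,0],[0,0,-120],-1]]'>/dev/null;  python3 -m jog '[[[0,0,0],[0,0,-20],-1],[[0,0,0],[0,0,-25],-1],[[0,0,0],[0,0,-25],-1],[[0,0,0],[0,0,-25],-1],[[0,0,0],[0,0,-25],-1]]'>/dev/null; python3 st.py 1
python3 - <<'E'
from h import *
c=eyes.camera_params("wrist");p,d=eyes.snapshot("wrist");P=cloud(c,d)
for zl,zh,r in((.176,.195,.05),(.129,.1375,.1),(.139,.147,.04)):
    q=P[(P[...,2]>zl)&(P[...,2]<zh)&(np.hypot(P[...,0]-.492,P[...,1]-.214)<r)];print(zl,len(q),q.mean(0).round(4),cv2.minAreaRect((q[:,:2]*1000).astype(np.float32)))
s,ds=eyes.snapshot("side");cs=eyes.camera_params("side");P=cloud(cs,ds);P0=cloud(cs,np.load("pics/side0.npz")["d"])
for Q in(P0,P):
    q=Q[165:222,322:375].reshape(-1,3);q=q[(q[:,2]>.1)&(q[:,2]<.125)];print("bail",q.mean(0),cv2.minAreaRect((q[:,:2]*1000).astype(np.float32)))
b=cv2.resize(s[140:360,190:410],(600,600),interpolation=2);cv2.imwrite("pics/end.png",b[:,:,::-1])
E
```

```text
time: 29.3
tool_pos: [0.4916, 0.2141, 0.1541]
ee_rot: [3.141, -0.0, -0.389]
wrist_force: [-0.3, -0.6, -0.9]
width: 0.0914
t 30.3 TCP [0.491  0.2139 0.297 ] F [-0.89  0.19 -0.9 ] Fz [-0.9] disc top z [0.0585]
0.176 1676 [0.4918 0.2166 0.1838] ((491.2255554199219, 215.31910705566406), (68.25824737548828, 24.184368133544922), 68.48902130126953)
0.129 3087 [0.5299 0.2058 0.1344] ((511.70166015625, 208.11355590820312), (70.42074584960938, 108.9910888671875), 72.54141235351562)
0.139 821 [0.4906 0.2151 0.1423] ((488.908935546875, 214.86944580078125), (49.70770263671875, 59.226078033447266), 72.31083679199219)
bail [ 0.48640457 -0.20214119  0.1122156 ] ((485.2104797363281, -204.91954040527344), (114.15987396240234, 7.741226673126221), 69.38153839111328)
bail [ 0.48770175 -0.19987819  0.11152401] ((486.2449951171875, -204.58370971679688), (118.52711486816406, 8.55678653717041), 67.37848663330078)
```

View pics/end.png

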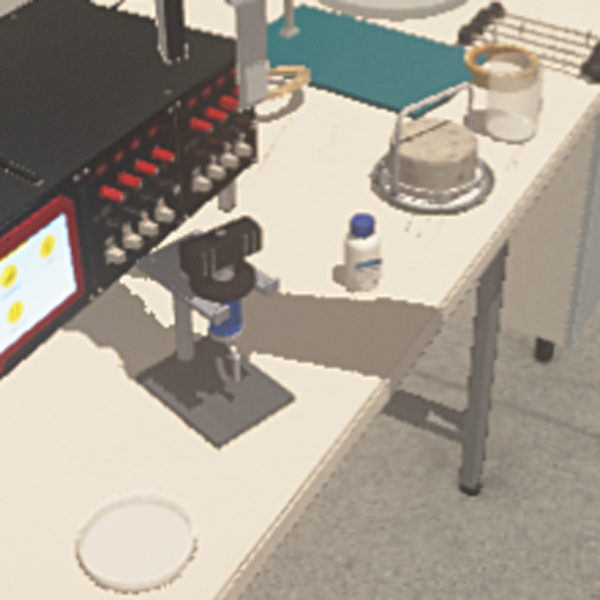

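The last picture shows the scale back in its fork at (225,270). The basket stands in its dish at (432,170), and the bottle, beaker and petri dish are where they were. I hand in.

```bash
python3 -c "
from bench import close_job
print(close_job())"
```

```text
the job is handed in; nothing more can be done
None
```

I finished the job and handed it in at about 30 s of the 72 s allowed. I took the scale from its rack, hooked it under the bail and lifted the basket. I then set it back down, freed the hook and hung the scale back in its fork.

- **Hanging:** the disc top rose from 58.6 mm to 73.6 mm, so the basket hung 15.0 mm up. It stayed within 0.1 mm for about 3 s. The wrist read about 7.5 N, of which about 2.2 N is the scale itself, so the load is about 0.54 kg.
- **Basket afterwards:** the disc top is back at 58.5–58.6 mm, and the basket stands in its dish within about 1 mm of where it was. The bail's angle measured about 2° different from the start. I take that as camera noise on a thin wire, but I did not check it further.
- **Scale afterwards:** its handle is within about 1 mm and 1° of its first pose, and the gripper is open and about 14 cm above it.
- **Bystanders:** the bottle, beaker and petri dish look untouched in the last picture. I did not measure their positions.

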